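# Wedge the tube holder into the bench bracket

### The job

Pick up the white two-place tube holder by its blue grip, set its dovetail foot in the wide mouth of the metal bench bracket (the end of the holder that now faces away from you goes in first), and slide it along the tapered way until it wedges tight. Push it home with a firm but moderate push of about 18 N, so that it stays wedged by itself when you let go; do not ram it or lift it out again. Leave the two specimen cups and the dropper bottle where they stand.

Things in the scene. Friction and masses are not known exactly. Their poses are not given: they have to be found in the camera images.
- holder_center (a point): middle of the loose tube holder (0.2 kg), half-way up, 39 mm above its underside: white deck 60 x 98 x 6 mm (x, y, z) on a white dovetail foot, an upright blue grip fin in the middle and an open blue tube cup, 23 mm across, at y = +36 and -36 mm, rising to 49 mm above the underside. z up; x = way it slides into the bracket (narrow end of the foot leads). At the start it stands on the table
- holder_grip (a point): blue grip fin of the holder, at the middle of its free height, 50 mm above the holder's underside; same axes. The fin is 14 mm thick in x, 30 mm wide in y and reaches from the deck top, 23 mm above the underside, to 78 mm
- holder: the holder's foot: origin at the middle of its underside, same axes. Foot 60 mm long in x, 40 mm wide at the leading and 46 mm at the trailing end, its flanks leaning in towards the top, 24 deg from vertical; the deck overhangs the jaws with its underside 17 mm above the foot's
- bracket: bench bracket fixed to the table: aluminium base plate 235 x 122 x 10 mm with two undercut jaws forming a tapered dovetail way. Origin on the table under the middle of the mouth; +x runs along the way from the wide mouth inwards, z up. Plate from x = -77 to +158 mm, jaws from 0 to +150 mm, their tops 25 mm up. The plate before the mouth is a bare landing
- mouth (a point): middle of the mouth, on the floor of the way, 10 mm above the table and level with the landing; axes as the bracket's. Way width where the foot bears: about 50 mm here, narrowing 1 mm per 10 mm; the foot has the same taper. The taper is self-locking: what is pushed tight stays tight
- fit (a point): where the holder's middle stands, on the way's floor 70 mm in from the mouth, when tight with the brass gib (-y jaw) in its middle setting. The gib was set by hand, its gap differs by up to 3 mm either way: the holder goes tight anywhere from 35 mm before to 35 mm beyond and must be felt. It must be free to shift 1 mm sideways, e.g. pushed on the back of its fin with the grip loosened
- jaw: fixed steel jaw of the bracket, on the +y side; origin and axes as the bracket's. Its force on the holder is the tightness; a slow push of 18 N along the way gives about 20 to 35 N on it, and 8 to 25 N stay after letting go; only a few mm of travel lie between first touch and tight
- cup_orange: specimen cup with orange lid, 55 mm across, 72 mm tall, origin at the middle of its underside; bystander
- cup_blue: specimen cup with blue lid, 55 mm across, 72 mm tall, origin at the middle of its underside; bystander
- dropper: brown dropper bottle with black cap, 33 mm across, 106 mm tall, origin at the middle of its underside; bystander
There are look-alikes about, which are no part of the job. Leave any purple look-alike of the holder alone.

How it is judged:
By the outcome, as a careful person would: the job done as asked, in the order asked, and still so for the second after the job is handed in, with the robot touching nothing.
It also fails if it takes over 48 s, if anything falls off the work surface, if the arm or the gripper's body presses on something with over 40 N, if the wrist force passes 120 N, or if a joint passes its speed limit or range.

### The arm

A 6-joint arm with a two-finger parallel gripper is mounted at the origin on a cart in front of the work surface, level with it; the furniture and walls round the work are solid. World frame = base frame: x ahead of the robot, y to its left, z up, the work surface at z = 0. Lengths are in m, angles in degrees, forces in N, time in s.
With the tool pointing down it reaches from about 0.325 to 0.875 m from the base axis. Payload 4.4 kg.
Tool frame: the origin (TCP) lies on the centre line of the jaws, within the pads' length; the fingertips stand 25 mm ahead of it and the grasp point (between the pads) lies 6 mm ahead of it; y points along the fingers, z is the direction in which the jaws open and shut, and the axes are right-handed (so a half turn about y gives the same grasp; the last joint's range is limited). The gripper opens to 85 mm and grips with 20 to 120 N. Pads are 22 mm wide; open, the fingers measure 114 mm over their backs; the gripper's body (76 mm by 85 mm) begins 54 mm behind the grasp point. The pads swing forward as they close: fully open they stand 13 mm farther back than shut.
Start: joints at [59.903, 11.837, 88.321, -0, 79.842, -8.623], TCP at [0.211, 0.535, 0.221] pointing down, gripper open.
Joint ranges: [-156.59, 156.59], [-49.26, 127.26], [12.9, 141.05], [-63.56, 243.56], [4.71, 150.69], [-161.64, 161.64]. Speed limits (degrees/s): [159.86, 159.86, 180, 180, 180, 180].

### API

Orientations are given as [roll, pitch, yaw] about the fixed x, y, z axes, in that order (R = Rz(yaw) Ry(pitch) Rx(roll)).
In Python, from plant import read_state, grab_frame, sign_off gives the robot as it stands. The module is installed in compiled form; this text tells all that it offers.
- The arm moves only by the tool apply_moves, never from a script. Its argument "commands" is a list of rows, each a list of 3 entries, a list of its own where there are three numbers: the closure, from -1 (fully open) to 1 (shut), then the shift along the tool's x, y, z normalised to -1 to 1, where 1 is 15 cm, then the turn about the tool's y normalised to -1 to 1, where 1 is pi rad. In form: [[gripper, [tx, ty, tz], twist], ...]. A call has exactly 5 rows; each row shifts and turns the pose as measured when the row begins, along the tool's axes as they then stand; what a row does not reach is not made up. A row lasts 1/12 s, in which the tool goes at most 41.7 mm and 7.16 degrees, less where a joint would pass 70% of its speed; a pose out of reach is approached as far as the arm can. A call with a number of a shift or a turn outside -1 to 1 is refused whole. A call with a gripper value outside its range is refused whole. The fingers move at their own pace and stop on an object; "squeeze" is the grip in N (left out, the last holds). Time passes only in rows, so rows that do not move let the fingers close, or fill a call up. It gives the time, the measured TCP pose, the force and the opening at its end, in the units of the state.
- read_state(): the state, without advancing time (a new reading comes with each control period).
- grab_frame(name): name is "scene" or "top" or "wrist"; returns a dict with "image" (480x640x3 uint8, red, green, blue), "mtx" (3x3 intrinsics, pixels), "dist" ([k1, k2, p1, p2, k3] as OpenCV has them; the pictures are not rectified), "xyz" and "orientation" of the camera in the world. Camera axes: x right, y down, z forward; pixel columns grow to the right and rows downward; lengths in m; the calibration is good to about 2 mm. A picture is of the moment at which its call begins. There is no depth.
- sign_off(): hands the job in, once; it reports no verdict.
The state is a dict: "clock": time; "joint_pos": joint angles; "dq": joint speeds; "tau": joint torques, N m; "tool_pos": TCP position; "orientation": TCP orientation; "ft_force": force on the tool from outside, world axes, zero at the start; "ft_torque": the same for the moment, N m; "grip_width": opening from 0.0 (shut) to 1.0 (fully open).
Only numpy, scipy, OpenCV 4.12 (cv2) and the standard library are available. Lean on these libraries where they do the work, as an engineer would, in place of code of your own. Each camera call takes 0.05 s, during which the arm holds its last target.

## Working session

There is one attempt and no reset: what is moved stays moved. The work goes in short steps, Python scripts to look and compute and a tool call to move; the robot and the scene stay as the last step left them, time stands still between calls to the robot, and variables do not carry over. Pictures are saved under pics/ and viewed, and the job is handed in when it is done.

Besides the shell and the picture viewer there is one more tool, called after "Call:" as a command line: name --argument value ..., lists and objects as JSON in quotes. apply_moves: Moves the arm, as the interface text tells. Scaled input: -1 to 1 covers 15 cm each way for a shift and pi rad each way for a turn. Its arguments: {"type":"object","properties":{"commands":{"type":"array"},"squeeze":{"type":"number"}},"required":["commands"]}

```bash
mkdir -p pics; python3 - <<'E'
from plant import *
import cv2,json
print(read_state())
for n in ["scene","top","wrist"]:
    f=grab_frame(n); cv2.imwrite(f"pics/{n}0.png",f["image"][:,:,::-1]); print(n,f["mtx"],f["dist"],f["xyz"],f["orientation"])
E
```

```text
{'clock': 0.0, 'joint_pos': array([ 5.99020002e+01,  1.18860399e+01,  8.84045415e+01,  3.81665147e-04,
        7.98429015e+01, -8.62304380e+00]), 'dq': array([ 0.01633059,  0.03992494,  0.02398408,  0.02496168, -0.02944103,
        0.0247521 ]), 'tau': array([-1.08546956e-03, -3.83037293e+01, -2.91591203e+01, -5.44481991e-04,
        1.05741280e-02,  4.68969375e-06]), 'tool_pos': array([0.21011547, 0.53439266, 0.22021019]), 'orientation': array([-9.01319177e+01,  2.03847567e-02, -2.14750472e+01]), 'ft_force': array([0.24461072, 0.32056975, 0.45058229]), 'ft_torque': array([-0.075346  , -0.01653266,  0.00961915]), 'grip_width': 1.0045159890276434}
scene [[532.05527171   0.         313.29507016]
 [  0.         532.05527171 239.98881608]
 [  0.           0.           1.        ]] [-0.05293274  0.          0.          0.          0.        ] [-0.07123901 -0.77904916  0.88908835] [-126.45157327   -0.17113476  -37.6244492 ]
top [[500.82732906   0.         316.57809926]
 [  0.         500.82732906 242.74959321]
 [  0.           0.           1.        ]] [-0.10101867  0.          0.          0.          0.        ] [0.52643672 0.10741531 1.32392701] [-176.60595381   -1.27242301  -88.87133116]
wrist [[409.91344898   0.         319.94223952]
 [  0.         409.91344898 245.71161919]
 [  0.           0.           1.        ]] [-0.04368601  0.          0.          0.          0.        ] [0.13903437 0.56377355 0.37185431] [1.62554561e+02 1.14362667e-01 6.85215711e+01]
```

View pics/scene0.png

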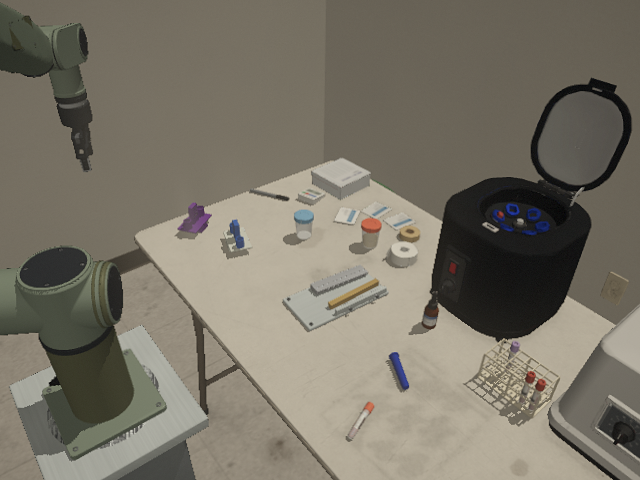

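View pics/top0.png

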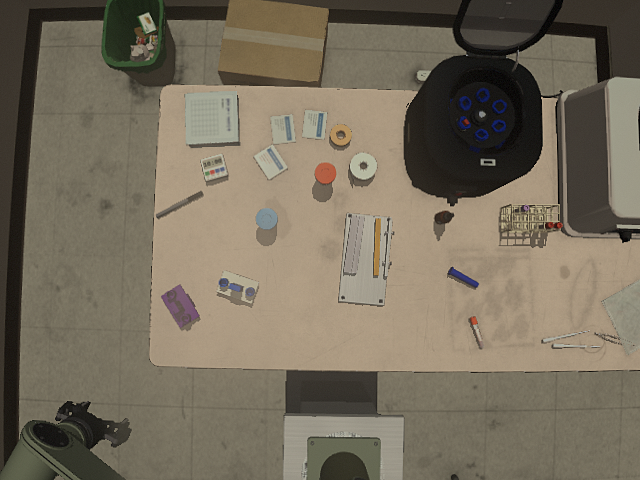

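View pics/wrist0.png

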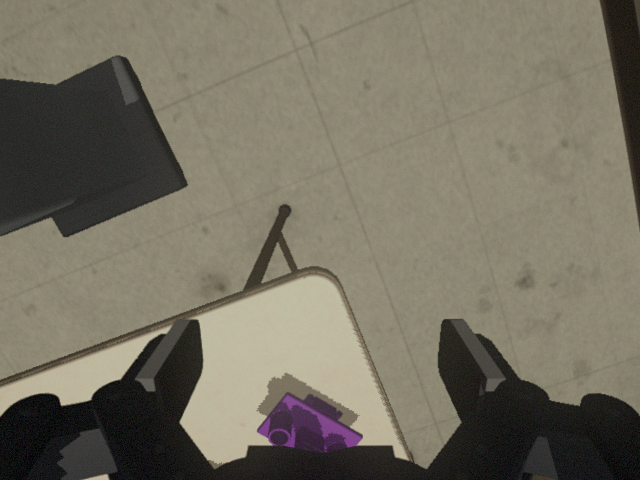

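```bash
cat > h.py <<'E'
import numpy as np,cv2
from scipy.spatial.transform import Rotation as R
from plant import *
def rays(f,px):
    p=cv2.undistortPoints(np.array(px,float).reshape(-1,1,2),f["mtx"],np.array(f["dist"])).reshape(-1,2)
    d=np.c_[p,np.ones(len(p))]@R.from_euler('xyz',f["orientation"],degrees=True).as_matrix().T
    return np.array(f["xyz"]),d
def onz(f,px,z):
    o,d=rays(f,px); t=(z-o[2])/d[:,2]; return o+d*t[:,None]
def proj(f,X):
    Rm=R.from_euler('xyz',f["orientation"],degrees=True).as_matrix()
    rv=cv2.Rodrigues(Rm.T)[0]; tv=-Rm.T@np.array(f["xyz"])
    return cv2.projectPoints(np.array(X,float).reshape(-1,1,3),rv,tv,f["mtx"],np.array(f["dist"]))[0].reshape(-1,2)
E
python3 - <<'E'
import cv2,numpy as np
a=cv2.imread("pics/top0.png"); s=cv2.imread("pics/scene0.png")
A=cv2.resize(a[262:312,208:272],None,fx=6,fy=6,interpolation=cv2.INTER_CUBIC)
B=cv2.resize(a[205:313,328:402],None,fx=5,fy=5,interpolation=cv2.INTER_CUBIC)
c=np.zeros((545,760,3),np.uint8); c[:300,:384]=A; c[:540,388:388+370]=B
cv2.imwrite("pics/crop1.png",c)
A=cv2.resize(s[210:260,210:270],None,fx=5,fy=5,interpolation=cv2.INTER_CUBIC)
B=cv2.resize(s[255:335,275:395],None,fx=4,fy=4,interpolation=cv2.INTER_CUBIC)
c=np.zeros((330,790,3),np.uint8); c[:250,:300]=A; c[:320,305:785]=B
cv2.imwrite("pics/crop2.png",c)
E
```

```text
(no output)
```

View pics/crop1.png

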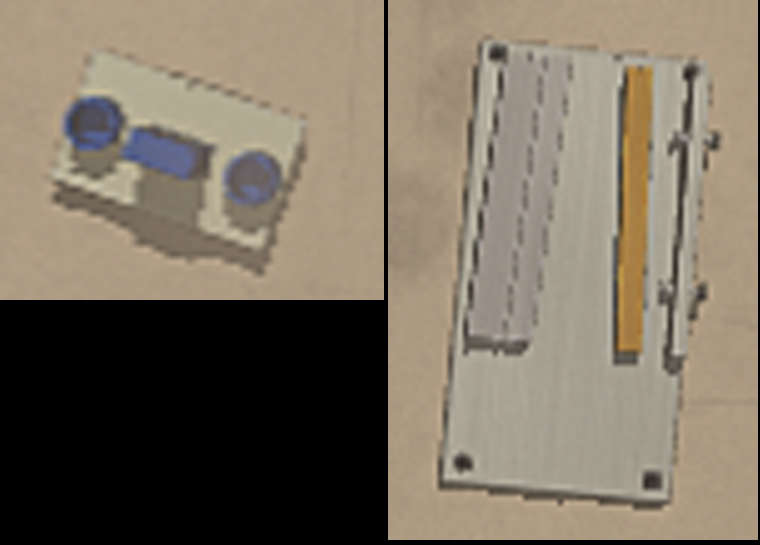

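View pics/crop2.png

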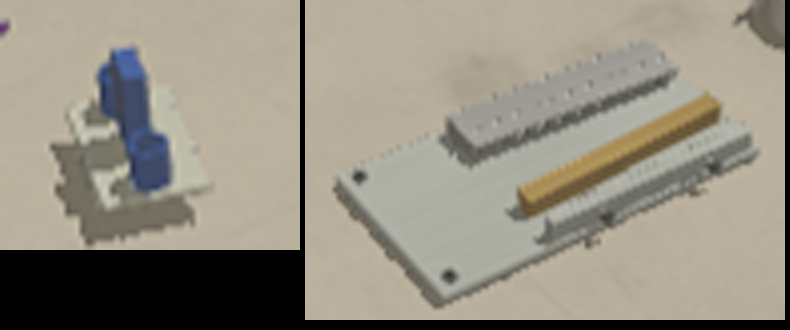

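```bash
python3 - <<'E'
from h import *
f=grab_frame("top"); s=grab_frame("scene")
def ax(p,q): d=(q-p)[:2]; return np.degrees(np.arctan2(d[1],d[0])),np.linalg.norm(d)
c=np.array([(92,52),(303,122),(265,247),(52,178)])/6.+[207.6,261.6]
P=onz(f,c,.023); print("deck",P[:,:2].round(4),P.mean(0).round(4))
for i,j in((1,0),(2,3),(3,0),(2,1)): print(ax(P[i],P[j]))
B=np.array([(483,41),(707,65),(668,495),(441,482)],float);B[:,0]-=388;B=B/5.+[327.6,204.6]
Q=onz(f,B,.010); print("plate",Q[:,:2].round(4),Q.mean(0).round(4))
for i,j in((1,0),(2,3),(3,0),(2,1)): print(ax(Q[i],Q[j]))
# blue fin & cups
hsv=cv2.cvtColor(f["image"],cv2.COLOR_RGB2HSV)
m=cv2.inRange(hsv,(105,110,40),(130,255,255)); m[:, :205]=0
m[:262]=0;m[312:]=0;m[:,275:]=0
n,l,st,ce=cv2.connectedComponentsWithStats(m)
for i in range(1,n):
    if st[i,4]>8: print(st[i],ce[i],onz(f,[ce[i]],.078)[0].round(4),onz(f,[ce[i]],.049)[0].round(4))
# scene: plate corners
S=np.array([(338,180),(443,303)],float);S[:,0]-=305;S=S/4.+[275-.4,255-.4]
print("scene near corners",onz(s,S,.010).round(4))
D=np.array([(68,112),(102,205),(212,186)],float)/5+[209.6,209.6]
print("scene deck",onz(s,D,.023).round(4))
F=np.array([(111,52),(132,50),(143,66),(120,68)],float)/5+[209.6,209.6]
print("scene fin top",onz(s,F,.078).round(4),onz(s,F,.078).mean(0))
E
```

```text
deck [[0.5276 0.3215]
 [0.4994 0.2295]
 [0.4452 0.2445]
 [0.4729 0.3373]] [0.4863 0.2832 0.023 ]
(np.float64(72.96123937574946), np.float64(0.09628254747070304))
(np.float64(73.4189241891692), np.float64(0.09681437622825041))
(np.float64(-16.11632164471185), np.float64(0.056941815546727115))
(np.float64(-15.56444128100863), np.float64(0.05617967863391425))
plate [[ 0.6859  0.002 ]
 [ 0.6759 -0.1174]
 [ 0.4486 -0.0994]
 [ 0.4534  0.0202]] [ 0.566  -0.0487  0.01  ]
(np.float64(85.2143288989047), np.float64(0.11974191976471459))
(np.float64(87.67343191031543), np.float64(0.11968151954548611))
(np.float64(-4.477483231736359), np.float64(0.23318637900424444))
(np.float64(-4.513408594167864), np.float64(0.22805049298344696))
scene near corners [[ 0.451   0.0147  0.01  ]
 [ 0.4397 -0.105   0.01  ]]
scene deck [[0.4693 0.331  0.023 ]
 [0.4409 0.2453 0.023 ]
 [0.4966 0.2239 0.023 ]]
scene fin top [[0.4815 0.2951 0.078 ]
 [0.4915 0.2899 0.078 ]
 [0.4883 0.2731 0.078 ]
 [0.4775 0.279  0.078 ]] [0.48467862 0.28425958 0.078     ]
```

```bash
cat >> h.py <<'E'
def plan(target,yaw,n,g=-1):
    s=read_state(); p=np.array(s["tool_pos"]); y0=s["orientation"][2]
    d=(np.array(target)-p)/n; dy=((yaw-y0+180)%360-180)/n
    print(s["clock"],p.round(4),s["orientation"].round(2),s["ft_force"].round(1),s["grip_width"])
    for k in range(n):
        a=np.radians(y0+k*dy); c,si=np.cos(a),np.sin(a)
        t=np.array([c*d[0]+si*d[1],-d[2],-si*d[0]+c*d[1]])/.15
        print([g,[*t.round(3).tolist()],round(-dy/180,4)])
E
python3 -c "
from h import *
plan([.486,.283,.16],-106.4,15)"
```

```text
0.25 [0.2103 0.5348 0.2208] [-9.006e+01  1.000e-02 -2.147e+01] [ 0.1  0.2 -0.1] 0.9970599956582976
[-1, [0.155, 0.027, -0.059], np.float64(0.0315)]
[-1, [0.16, 0.027, -0.044], np.float64(0.0315)]
[-1, [0.164, 0.027, -0.028], np.float64(0.0315)]
[-1, [0.166, 0.027, -0.011], np.float64(0.0315)]
[-1, [0.166, 0.027, 0.005], np.float64(0.0315)]
[-1, [0.165, 0.027, 0.021], np.float64(0.0315)]
[-1, [0.162, 0.027, 0.037], np.float64(0.0315)]
[-1, [0.157, 0.027, 0.053], np.float64(0.0315)]
[-1, [0.151, 0.027, 0.068], np.float64(0.0315)]
[-1, [0.144, 0.027, 0.083], np.float64(0.0315)]
[-1, [0.135, 0.027, 0.097], np.float64(0.0315)]
[-1, [0.125, 0.027, 0.11], np.float64(0.0315)]
[-1, [0.113, 0.027, 0.121], np.float64(0.0315)]
[-1, [0.101, 0.027, 0.132], np.float64(0.0315)]
[-1, [0.087, 0.027, 0.141], np.float64(0.0315)]
```

Call:
apply_moves --commands '[[-1,[0.155,0.027,-0.059],0.0315],[-1,[0.16,0.027,-0.044],0.0315],[-1,[0.164,0.027,-0.028],0.0315],[-1,[0.166,0.027,-0.011],0.0315],[-1,[0.166,0.027,0.005],0.0315]]'

```text
clock: 0.67
tool_pos: [0.3011, 0.4513, 0.2002]
orientation: [-89.9, 0.2, -50.5]
ft_force: [0.2, 0.1, 0.3]
grip_width: 1.001
```

```bash
python3 -c "
from h import *
plan([.486,.283,.16],-106.4,10)"
```

```text
0.6667 [0.3011 0.4513 0.2002] [-89.95   0.15 -50.49] [0.2 0.1 0.3] 1.0007699613681063
[-1, [0.165, 0.027, 0.024], np.float64(0.0311)]
[-1, [0.162, 0.027, 0.04], np.float64(0.0311)]
[-1, [0.157, 0.027, 0.055], np.float64(0.0311)]
[-1, [0.151, 0.027, 0.07], np.float64(0.0311)]
[-1, [0.144, 0.027, 0.085], np.float64(0.0311)]
[-1, [0.135, 0.027, 0.098], np.float64(0.0311)]
[-1, [0.124, 0.027, 0.111], np.float64(0.0311)]
[-1, [0.113, 0.027, 0.123], np.float64(0.0311)]
[-1, [0.101, 0.027, 0.133], np.float64(0.0311)]
[-1, [0.087, 0.027, 0.142], np.float64(0.0311)]
```

Tracks well.

Call:
apply_moves --commands '[[-1,[0.165,0.027,0.024],0.0311],[-1,[0.162,0.027,0.04],0.0311],[-1,[0.157,0.027,0.055],0.0311],[-1,[0.151,0.027,0.07],0.0311],[-1,[0.144,0.027,0.085],0.0311]]'

```text
clock: 1.08
tool_pos: [0.3961, 0.3615, 0.1784]
orientation: [-90.0, 0.2, -79.9]
ft_force: [1.4, 1.3, 0.3]
grip_width: 0.999
```

Call:
apply_moves --commands '[[-1,[0.135,0.027,0.098],0.0311],[-1,[0.124,0.027,0.111],0.0311],[-1,[0.113,0.027,0.123],0.0311],[-1,[0.101,0.027,0.133],0.0311],[-1,[0.087,0.027,0.142],0.0311]]'

```text
clock: 1.5
tool_pos: [0.4892, 0.269, 0.1565]
orientation: [-90.1, 0.1, -109.3]
ft_force: [0.3, 0.4, 0.2]
grip_width: 0.999
```

```bash
python3 - <<'E'
from h import *
s=read_state();print(s["clock"],s["tool_pos"],s["orientation"])
f=grab_frame("wrist");print(f["xyz"],f["orientation"])
np.save("w1.npy",f,allow_pickle=True)
im=f["image"][:,:,::-1].copy()
# expected deck corners
c=np.array([.486,.283]);
for yaw in(-16.4,):
  a=np.radians(yaw);u=np.array([np.cos(a),np.sin(a)]);v=np.array([-u[1],u[0]])
  C=[(*(c+sx*.03*u+sy*.049*v),.023) for sx,sy in((1,1),(1,-1),(-1,-1),(-1,1))]+[(*(c+sx*.007*u+sy*.015*v),.078) for sx,sy in((1,1),(1,-1),(-1,-1),(-1,1))]
  p=proj(f,C); print(p.round(0))
  for q in p: cv2.circle(im,tuple(int(t) for t in q.round()),2,(0,0,255),-1)
cv2.imwrite("pics/w1.png",im)
E
```

```text
1.5 [0.48919296 0.26901679 0.15646751] [ -90.13219975    0.12655656 -109.33956437]
[0.5150479  0.342005   0.30814629] [ 1.62649384e+02  1.47960447e-01 -1.93395685e+01]
[[350. 141.]
 [354. 276.]
 [274. 280.]
 [262. 146.]
 [318. 209.]
 [321. 259.]
 [297. 260.]
 [294. 210.]]
```

View pics/w1.png

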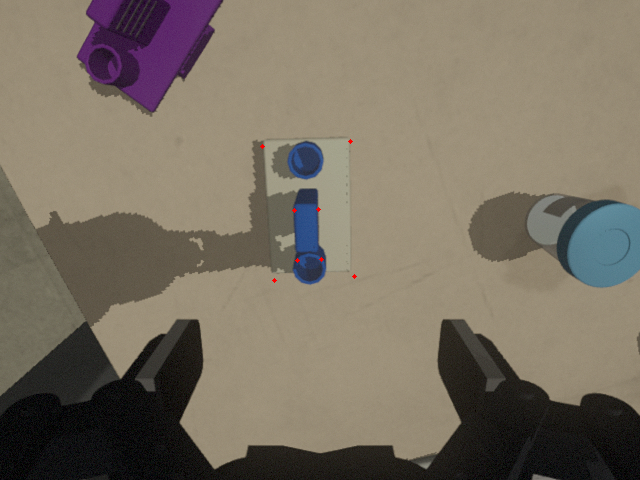

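```bash
python3 - <<'E'
from h import *
f=np.load("w1.npy",allow_pickle=True).item()
hsv=cv2.cvtColor(f["image"],cv2.COLOR_RGB2HSV)
im=f["image"][:,:,::-1]
cv2.imwrite("pics/w1c.png",cv2.resize(im[120:300,240:380],None,fx=4,fy=4))
cv2.imwrite("pics/w1c.png",cv2.resize(im[125:293,240:380],None,fx=3.5,fy=3.5,interpolation=cv2.INTER_CUBIC))
P=onz(f,[(264,139),(350,137),(352,271),(275,272)],.023)
print(P.round(4),P.mean(0)); 
# fin top right/left edges
F=onz(f,[(297,206),(318,206),(320,250),(296,250)],.078); print(F.round(4))
E
```

```text
[[0.4742 0.3421 0.023 ]
 [0.5295 0.324  0.023 ]
 [0.5008 0.2317 0.023 ]
 [0.4465 0.2499 0.023 ]] [0.48773281 0.2869278  0.023     ]
[[0.4862 0.3011 0.078 ]
 [0.4975 0.2971 0.078 ]
 [0.4898 0.2718 0.078 ]
 [0.4765 0.2765 0.078 ]]
```

View pics/w1c.png

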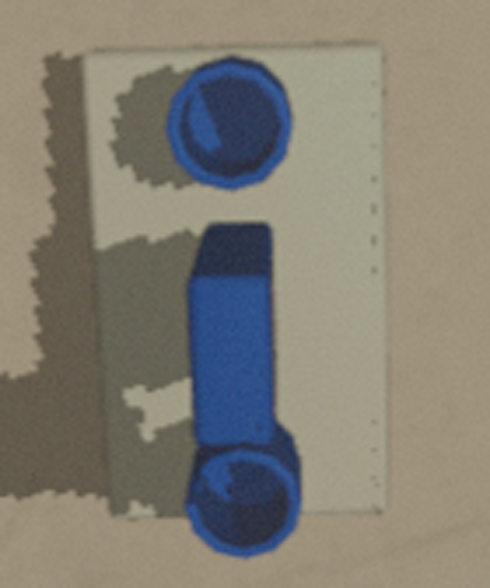

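```bash
python3 -c "
from h import *
plan([.4875,.2855,.10],-107,4);plan([.4875,.2855,.058],-107,5)"
```

```text
1.55 [0.4923 0.2654 0.1557] [-8.9950e+01 -2.0000e-02 -1.0971e+02] [ 2.7 -1.6  0. ] 0.9955511969272451
[-1, [-0.029, 0.093, -0.019], np.float64(-0.0038)]
[-1, [-0.029, 0.093, -0.019], np.float64(-0.0038)]
[-1, [-0.029, 0.093, -0.018], np.float64(-0.0038)]
[-1, [-0.029, 0.093, -0.018], np.float64(-0.0038)]
1.55 [0.4923 0.2654 0.1557] [-8.9950e+01 -2.0000e-02 -1.0971e+02] [ 2.7 -1.6  0. ] 0.9955511969272451
[-1, [-0.023, 0.13, -0.015], np.float64(-0.003)]
[-1, [-0.023, 0.13, -0.015], np.float64(-0.003)]
[-1, [-0.023, 0.13, -0.015], np.float64(-0.003)]
[-1, [-0.023, 0.13, -0.014], np.float64(-0.003)]
[-1, [-0.024, 0.13, -0.014], np.float64(-0.003)]
```

Call:
apply_moves --commands '[[-1,[-0.04,0.06,-0.025],-0.005],[-1,[-0.04,0.06,-0.025],-0.005],[-1,[-0.03,0.06,-0.02],-0.003],[-1,[-0.01,0.03,-0.005],0],[-1,[0,0,0],0]]'

```text
clock: 1.97
tool_pos: [0.4862, 0.2877, 0.1198]
orientation: [-90.1, -0.1, -107.1]
ft_force: [-1.2, 0.4, -0.3]
grip_width: 0.998
```

```bash
python3 -c "
from h import *
plan([.4875,.2855,.058],-107,4)"
```

```text
1.9667 [0.4862 0.2877 0.1198] [-9.0100e+01 -6.0000e-02 -1.0712e+02] [-1.2  0.4 -0.3] 0.9981208119999888
[-1, [0.003, 0.103, 0.003], np.float64(-0.0002)]
[-1, [0.003, 0.103, 0.003], np.float64(-0.0002)]
[-1, [0.003, 0.103, 0.003], np.float64(-0.0002)]
[-1, [0.003, 0.103, 0.003], np.float64(-0.0002)]
```

Call:
apply_moves --commands '[[-1,[0.003,0.11,0.003],0],[-1,[0.003,0.11,0.003],0],[-1,[0.003,0.11,0.003],0],[-1,[0.003,0.06,0.0],0],[-1,[0,0.02,0],0]]'

```text
clock: 2.38
tool_pos: [0.4841, 0.2911, 0.0568]
orientation: [-90.0, 0.0, -106.5]
ft_force: [0.4, 0.6, 0.4]
grip_width: 0.999
```

```bash
python3 - <<'E'
from h import *
plan([.4875,.2855,.058],-107,1)
f=grab_frame("wrist");cv2.imwrite("pics/w2.png",f["image"][:,:,::-1])
E
```

```text
2.3833 [0.4841 0.2911 0.0568] [-9.0020e+01  4.0000e-02 -1.0647e+02] [0.4 0.6 0.4] 0.9992877857623691
[-1, [0.029, -0.008, 0.032], np.float64(0.0029)]
```

View pics/w2.png

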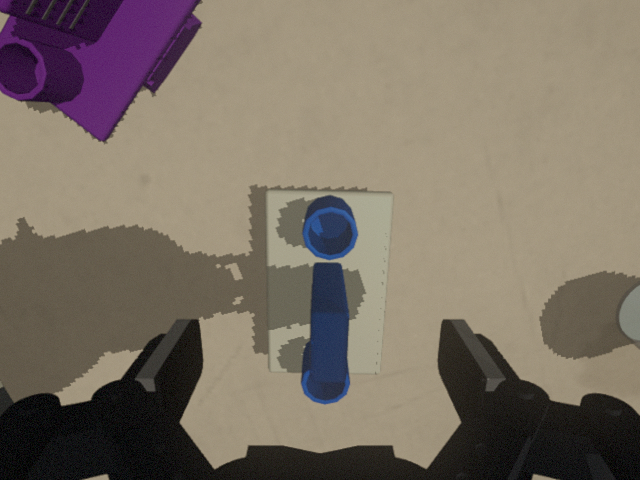

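```bash
python3 - <<'E'
from h import *
s=read_state();print(s["tool_pos"],s["orientation"])
f=grab_frame("wrist");im=f["image"][:,:,::-1]
P=onz(f,[(267,191),(393,193),(380,374),(269,373)],.023)
print(P.round(4),P.mean(0))
p=R.from_euler('xyz',s["orientation"],degrees=True).as_matrix()
def toh(P): return (P-s["tool_pos"])@p
print("tool frame",toh(P).round(4), toh(P).mean(0))
cv2.imwrite("pics/w2c.png",cv2.resize(im[180:420,240:400],None,fx=2.5,fy=2.5,interpolation=cv2.INTER_CUBIC))
E
```

```text
[0.48368736 0.2909433  0.05650963] [-9.00724140e+01  1.32056227e-02 -1.06478079e+02]
[[0.4734 0.3416 0.023 ]
 [0.5282 0.3244 0.023 ]
 [0.4994 0.2327 0.023 ]
 [0.4433 0.2498 0.023 ]] [0.48605907 0.28711744 0.023     ]
tool frame [[-0.0456  0.0336 -0.0242]
 [-0.0447  0.0335  0.0332]
 [ 0.0515  0.0335  0.0316]
 [ 0.0509  0.0335 -0.027 ]] [0.00300372 0.03350467 0.00340184]
```

View pics/w2c.png

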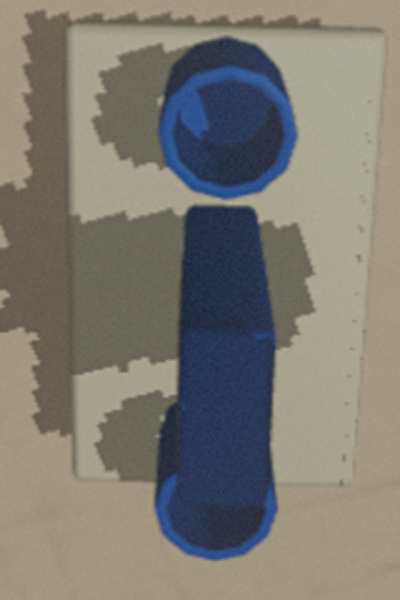

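Call:
apply_moves --commands '[[-1,[0.02,-0.008,0.023],0.005],[0,[0,0,0],0],[1,[0,0,0],0],[1,[0,0,0],0],[1,[0,0,0],0]]' --squeeze 40

```text
clock: 2.9
tool_pos: [0.4904, 0.2883, 0.0633]
orientation: [-89.6, 0.4, -107.5]
ft_force: [-0.6, 0.5, 0.2]
grip_width: 0.453
```

Call:
apply_moves --commands '[[1,[0,0,0],0],[1,[0,0,0],0],[1,[0,0,0],0],[1,[0,0,0],0],[1,[0,0,0],0]]'

```text
clock: 3.32
tool_pos: [0.491, 0.2885, 0.0643]
orientation: [-89.6, 0.4, -107.5]
ft_force: [0.1, 1.1, 0.5]
grip_width: 0.145
```

```bash
python3 - <<'E'
from h import *
plan([.4875,.2855,.058],-107,1)
f=grab_frame("wrist");cv2.imwrite("pics/w3.png",f["image"][:,:,::-1])
E
```

```text
3.3167 [0.491  0.2885 0.0643] [ -89.57    0.43 -107.48] [0.1 1.1 0.5] 0.14512153407590409
[-1, [0.026, 0.042, -0.016], np.float64(-0.0027)]
```

View pics/w3.png

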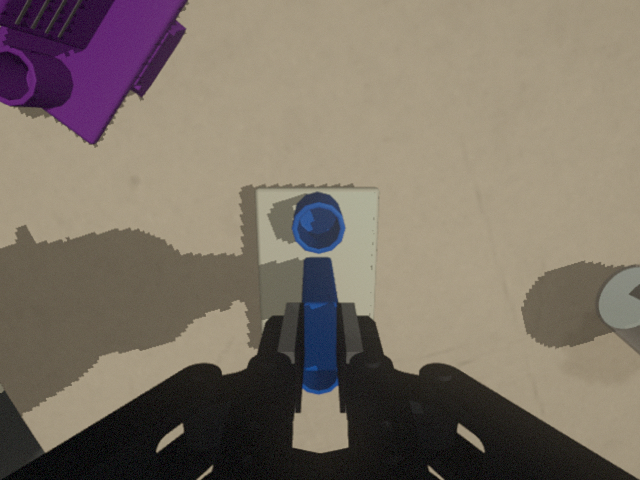

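Call:
apply_moves --commands '[[1,[0,0,0],0],[1,[0,-0.04,0],0],[1,[0,-0.12,0],0],[1,[0,-0.12,0],0],[1,[0,-0.1,0],0]]' --squeeze 50

```text
clock: 3.78
tool_pos: [0.4851, 0.286, 0.1174]
orientation: [-90.2, -0.1, -107.5]
ft_force: [0.9, -0.0, -1.9]
grip_width: 0.136
```

```bash
python3 - <<'E'
from h import *
plan([.4875,.2855,.058],-107,1)
f=grab_frame("wrist");cv2.imwrite("pics/w4.png",f["image"][:,:,::-1])
np.save("w4.npy",f,allow_pickle=True)
f=grab_frame("scene");cv2.imwrite("pics/s4.png",cv2.resize(f["image"][130:330,150:420,::-1],None,fx=2.9,fy=2.9))
E
```

```text
3.7833 [0.4851 0.286  0.1174] [ -90.23   -0.13 -107.48] [ 0.9 -0.  -1.9] 0.1362077071709429
[-1, [-0.002, 0.396, 0.016], np.float64(-0.0027)]
```

View pics/w4.png

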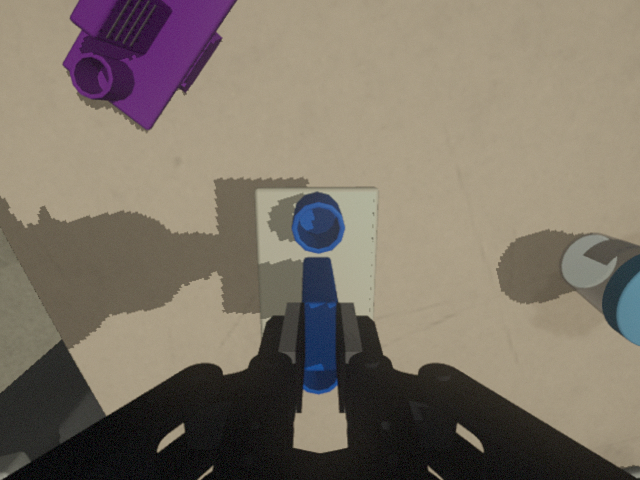

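View pics/s4.png

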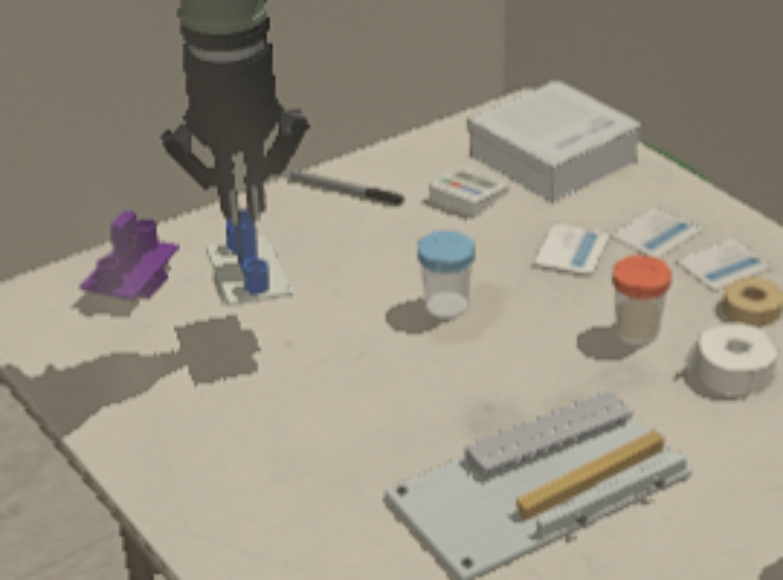

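```bash
python3 - <<'E'
from h import *
f=np.load("w4.npy",allow_pickle=True).item()
s=read_state()
Rm=R.from_euler('xyz',s["orientation"],degrees=True).as_matrix()
P=onz(f,[(257,188),(377,187)],s["tool_pos"][2]-.0413)
T=(P-s["tool_pos"])@Rm; print("tool frame back corners",T.round(4), "center x",T[:,0].mean()+.049,"z",T[:,2].mean())
t=grab_frame("top")
print("dropper",onz(t,[(443,218),(437,226)],.09))
J=np.array([(528,340),(617,350),(574,58),(625,68)],float);J[:,0]-=388;J=J/5+[327.6,204.6]
Q=onz(t,J,.025);print(Q.round(4))
plan([.475,-.10,.13],-94.5,11,1)
E
```

```text
tool frame back corners [[-0.044   0.0414 -0.032 ]
 [-0.0445  0.0414  0.024 ]] center x 0.004702849229683906 z -0.0039801595637153735
dropper [[ 0.66897026 -0.2342853   0.09      ]
 [ 0.64846936 -0.21903878  0.09      ]]
[[ 0.5285 -0.0228  0.025 ]
 [ 0.5242 -0.0693  0.025 ]
 [ 0.6763 -0.0447  0.025 ]
 [ 0.6716 -0.0716  0.025 ]]
3.9333 [0.4869 0.2866 0.1183] [-9.0010e+01  5.0000e-02 -1.0748e+02] [ 0.1 -0.2 -1.1] 0.13373288927213403
[1, [0.226, -0.007, 0.064], np.float64(-0.0066)]
[1, [0.227, -0.007, 0.059], np.float64(-0.0066)]
[1, [0.228, -0.007, 0.054], np.float64(-0.0066)]
[1, [0.229, -0.007, 0.049], np.float64(-0.0066)]
[1, [0.23, -0.007, 0.045], np.float64(-0.0066)]
[1, [0.231, -0.007, 0.04], np.float64(-0.0066)]
[1, [0.232, -0.007, 0.035], np.float64(-0.0066)]
[1, [0.232, -0.007, 0.03], np.float64(-0.0066)]
[1, [0.233, -0.007, 0.026], np.float64(-0.0066)]
[1, [0.233, -0.007, 0.021], np.float64(-0.0066)]
[1, [0.234, -0.007, 0.016], np.float64(-0.0066)]
```

Call:
apply_moves --commands '[[1,[0.1,-0.02,0.04],-0.0066],[1,[0.227,-0.01,0.064],-0.0066],[1,[0.228,-0.01,0.059],-0.0066],[1,[0.229,-0.01,0.054],-0.0066],[1,[0.23,-0.01,0.049],-0.0066]]'

```text
clock: 4.35
tool_pos: [0.4831, 0.1303, 0.1214]
orientation: [-90.4, 0.1, -100.6]
ft_force: [0.5, -0.6, -2.0]
grip_width: 0.137
```

Call:
apply_moves --commands '[[1,[0.23,-0.007,0.045],-0.0066],[1,[0.231,-0.007,0.04],-0.0066],[1,[0.232,-0.007,0.035],-0.0066],[1,[0.232,-0.007,0.03],-0.0066],[1,[0.18,-0.007,0.026],-0.0066]]'

```text
clock: 4.77
tool_pos: [0.4787, -0.0456, 0.1195]
orientation: [-91.1, 0.1, -94.3]
ft_force: [0.5, 0.1, -2.0]
grip_width: 0.139
```

```bash
python3 -c "
from h import *
plan([.475,-.10,.13],-94.5,4,1)"
```

```text
4.7667 [ 0.4787 -0.0456  0.1195] [-91.07   0.11 -94.27] [ 0.5  0.1 -2. ] 0.1386816387659823
[1, [0.091, -0.018, 0.001], np.float64(0.0003)]
[1, [0.091, -0.018, 0.001], np.float64(0.0003)]
[1, [0.091, -0.018, 0.001], np.float64(0.0003)]
[1, [0.091, -0.018, 0.001], np.float64(0.0003)]
```

Call:
apply_moves --commands '[[1,[0.1,-0.02,0],0],[1,[0.1,-0.02,0],0],[1,[0.08,-0.01,0],0],[1,[0.03,-0.01,0],0],[1,[0,0,0],0]]'

```text
clock: 5.18
tool_pos: [0.4702, -0.1, 0.1224]
orientation: [-91.7, 0.1, -94.8]
ft_force: [-0.0, 0.2, -0.9]
grip_width: 0.132
```

```bash
python3 - <<'E'
from h import *
s=read_state();print(s["tool_pos"],s["orientation"])
f=grab_frame("wrist");cv2.imwrite("pics/w5.png",f["image"][:,:,::-1])
np.save("w5.npy",[f,s],allow_pickle=True)
E
```

```text
[ 0.47022153 -0.09997332  0.12240401] [-91.65924673   0.14116101 -94.81808353]
```

View pics/w5.png

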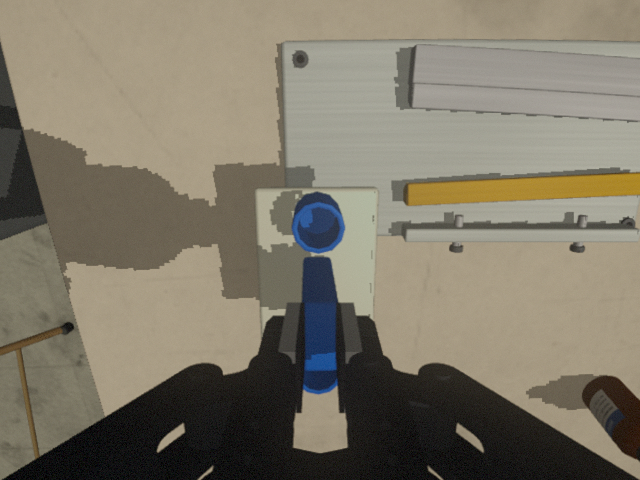

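```bash
python3 - <<'E'
from h import *
f,s=np.load("w5.npy",allow_pickle=True)
im=f["image"][:,:,::-1]
cv2.imwrite("pics/w5c.png",cv2.resize(im[30:255,270:510],None,fx=2.6,fy=2.6,interpolation=cv2.INTER_CUBIC))
pl=onz(f,[(285,42),(640,41),(287,186)],.010);print("plate",pl.round(4))
st=onz(f,[(413,105),(635,121)],.025);br=onz(f,[(406,185),(640,173)],.025)
print(st.round(4),br.round(4))
for a,b in((pl[0],pl[1]),(st[0],st[1]),(br[0],br[1])):
    d=b-a;print(np.degrees(np.arctan2(d[1],d[0])))
Rm=R.from_euler('xyz',s["orientation"],degrees=True).as_matrix()
# deck plane: point at tool y=.0413 along tool axis
o,d=rays(f,[(257,188),(377,187)]); n=Rm[:,1]; p0=s["tool_pos"]+.0413*n
P=o+d*(((p0-o)@n)/(d@n))[:,None]; T=(P-s["tool_pos"])@Rm
print("back corners world",P.round(4),"tool",T.round(4))
E
```

```text
plate [[ 0.4566  0.0226  0.01  ]
 [ 0.6665  0.0077  0.01  ]
 [ 0.4487 -0.0627  0.01  ]]
[[ 0.528  -0.0196  0.025 ]
 [ 0.658  -0.0377  0.025 ]] [[ 0.5228 -0.0656  0.025 ]
 [ 0.665  -0.0686  0.025 ]]
-4.061299223605723
-7.903559445686218
-1.2193796202249287
back corners world [[ 0.4433 -0.0518  0.0821]
 [ 0.4999 -0.056   0.0805]] tool [[-0.0457  0.0413 -0.0297]
 [-0.0462  0.0413  0.0271]]
```

View pics/w5c.png

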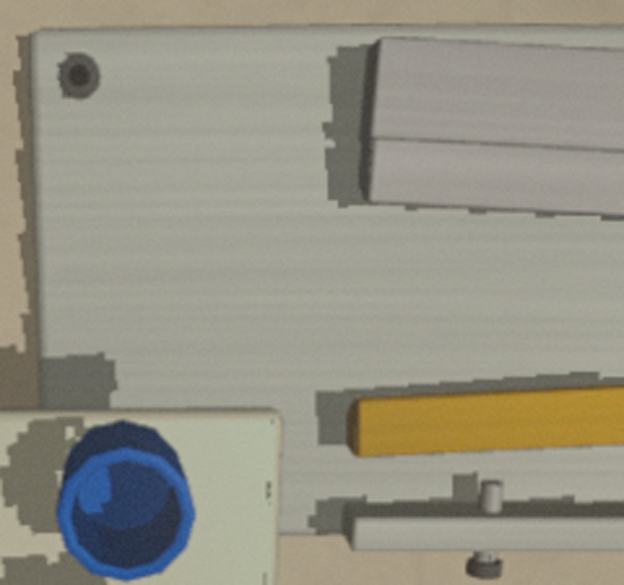

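```bash
python3 -c "
from h import *
plan([.485,-.038,.10],-94.5,8,1)"
```

```text
5.2333 [ 0.4699 -0.0994  0.1221] [-91.71   0.16 -94.79] [ 0.4 -0.  -2.2] 0.13839503225301045
[1, [-0.052, 0.018, 0.008], np.float64(-0.0002)]
[1, [-0.052, 0.018, 0.008], np.float64(-0.0002)]
[1, [-0.052, 0.018, 0.008], np.float64(-0.0002)]
[1, [-0.052, 0.018, 0.008], np.float64(-0.0002)]
[1, [-0.052, 0.018, 0.008], np.float64(-0.0002)]
[1, [-0.052, 0.018, 0.008], np.float64(-0.0002)]
[1, [-0.052, 0.018, 0.008], np.float64(-0.0002)]
[1, [-0.052, 0.018, 0.009], np.float64(-0.0002)]
```

Call:
apply_moves --commands '[[1,[-0.06,0.0,0.008],0],[1,[-0.06,0.01,0.008],0],[1,[-0.06,0.01,0.008],0],[1,[-0.06,0.01,0.008],0],[1,[-0.06,0.01,0.008],0]]'

```text
clock: 5.65
tool_pos: [0.479, -0.0479, 0.114]
orientation: [-91.9, 0.3, -94.7]
ft_force: [0.7, 0.6, -0.9]
grip_width: 0.14
```

Call:
apply_moves --commands '[[1,[-0.06,0.01,0.008],0],[1,[-0.03,0.01,0.008],0],[1,[0,0.01,0.0],0],[1,[0,0.01,0.0],0],[1,[0,0,0],0]]'

```text
clock: 6.07
tool_pos: [0.4826, -0.0281, 0.1067]
orientation: [-91.9, 0.3, -94.3]
ft_force: [-0.3, 0.2, -2.2]
grip_width: 0.137
```

```bash
python3 - <<'E'
from h import *
plan([.485,-.038,.10],-94.5,1,1)
s=read_state()
f=grab_frame("wrist");cv2.imwrite("pics/w6.png",f["image"][:,:,::-1])
np.save("w6.npy",[f,s],allow_pickle=True)
E
```

```text
6.0667 [ 0.4826 -0.0281  0.1067] [-91.92   0.35 -94.26] [-0.3  0.2 -2.2] 0.13686516352013411
[1, [0.065, 0.045, 0.021], np.float64(0.0014)]
```

View pics/w6.png

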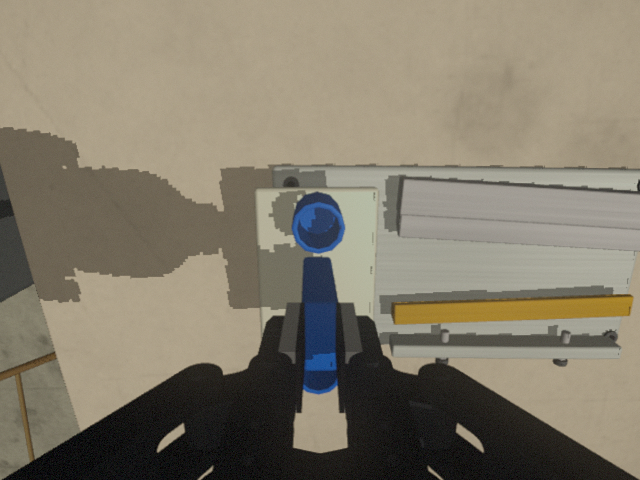

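```bash
cat > m.py <<'E'
from h import *
def meas(f,s,st,br,bk,grip=.0413):
    st=onz(f,st,.025);br=onz(f,br,.025)
    mid=(st[0]+br[0])/2; ang=[np.degrees(np.arctan2(*(b[1]-b[0])[[1,0]])) for b in(st,br)]
    print("steel",st[0].round(4),"brass",br[0].round(4),"ang",ang)
    Rm=R.from_euler('xyz',s["orientation"],degrees=True).as_matrix()
    o,d=rays(f,bk); n=Rm[:,1]; p0=s["tool_pos"]+grip*n
    P=o+d*(((p0-o)@n)/(d@n))[:,None]; T=(P-s["tool_pos"])@Rm
    c=P.mean(0)+.049*Rm[:,0]-.0007*Rm[:,2]
    a=np.radians(-4.5);u=np.array([np.cos(a),np.sin(a)]);v=np.array([-u[1],u[0]])
    print("tool corners",T.round(4),"holder c",c.round(4),"in bracket x,y",(c[:2]-mid[:2])@u,(c[:2]-mid[:2])@v)
E
python3 - <<'E'
from m import *
f,s=np.load("w6.npy",allow_pickle=True)
meas(f,s,[(401,235),(638,249)],[(394,304),(630,296)],[(257,188),(377,187)])
E
```

```text
steel [ 0.5285 -0.0196  0.025 ] brass [ 0.5235 -0.0638  0.025 ] ang [np.float64(-7.126625984401666), np.float64(-1.596968385537869)]
tool corners [[-0.0457  0.0413 -0.0297]
 [-0.0461  0.0413  0.0271]] holder c [ 0.479  -0.0307  0.0655] in bracket x,y -0.047673509853249085 0.0073160307080479235
```

Call:
apply_moves --commands '[[1,[0.012,0.03,0.012],0],[1,[0.012,0.04,0.012],0],[1,[0.01,0.04,0.012],0],[1,[0.008,0.04,0.008],0],[1,[0,0.02,0],0]]'

```text
clock: 6.53
tool_pos: [0.4895, -0.0377, 0.0797]
orientation: [-91.7, 0.3, -94.5]
ft_force: [-0.4, -0.2, -1.4]
grip_width: 0.134
```

```bash
python3 - <<'E'
from h import *
s=read_state();print(s["tool_pos"],s["orientation"],s["ft_force"],s["ft_torque"])
f=grab_frame("wrist");cv2.imwrite("pics/w7.png",f["image"][:,:,::-1])
np.save("w7.npy",[f,s],allow_pickle=True)
E
```

```text
[ 0.48946852 -0.03773366  0.07969651] [-91.74878456   0.28098768 -94.45013128] [-0.41373915 -0.1649968  -1.42745269] [0.00845512 0.01140009 0.06309462]
```

View pics/w7.png

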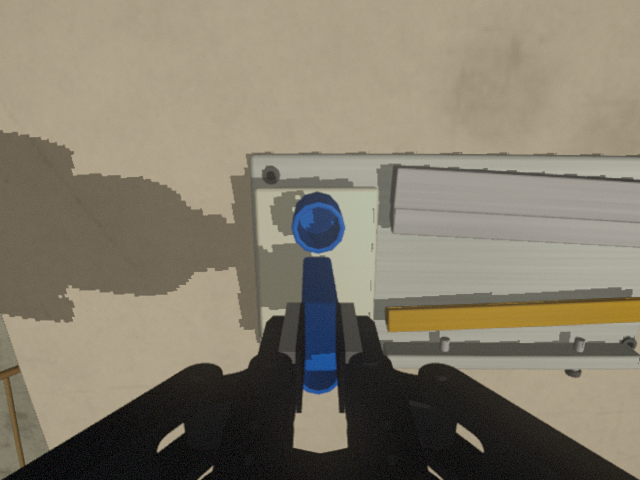

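```bash
python3 - <<'E'
from m import *
f,s=np.load("w7.npy",allow_pickle=True)
meas(f,s,[(394,231),(635,247)],[(388,310),(640,300)],[(255,188),(377,187)])
E
```

```text
steel [ 0.528  -0.0192  0.025 ] brass [ 0.5236 -0.0642  0.025 ] ang [np.float64(-7.784471353820958), np.float64(-1.5131692546345428)]
tool corners [[-0.0457  0.0413 -0.0306]
 [-0.0461  0.0413  0.0271]] holder c [ 0.4856 -0.0403  0.0385] in bracket x,y -0.0402323395680334 -0.0017644425868521365
```

Call:
apply_moves --commands '[[1,[-0.01,0.012,0],0],[1,[0,0.01,0],0],[1,[0,0.01,0],0],[1,[0,0.01,0],0],[1,[0,0.005,0],0]]'

```text
clock: 7.0
tool_pos: [0.4915, -0.0367, 0.0754]
orientation: [-91.6, 0.2, -94.5]
ft_force: [0.9, -0.3, -1.0]
grip_width: 0.135
```

```bash
python3 -c "
from h import *
s=read_state();print(s['tool_pos'],s['orientation'],s['ft_force'],s['ft_torque'])"
```

```text
[ 0.49154233 -0.03668233  0.07536545] [-91.55835972   0.244147   -94.46365403] [ 0.85957165 -0.26422041 -1.03596   ] [0.0178522  0.00371764 0.04409591]
```

Call:
apply_moves --commands '[[1,[0,0.012,-0.005],0],[1,[0,0.012,-0.005],0],[1,[0,0.015,-0.005],0],[1,[0,0.015,0],0],[1,[0,0.015,0],0]]'

```text
clock: 7.42
tool_pos: [0.4964, -0.0379, 0.0743]
orientation: [-90.7, 0.1, -94.4]
ft_force: [-1.7, -0.5, 10.7]
grip_width: 0.137
```

```bash
python3 -c "
from h import *
s=read_state();print(s['tool_pos'],s['orientation'],s['ft_force'],s['ft_torque'])"
```

```text
[ 0.4963642  -0.03786526  0.07426468] [-9.06582698e+01  7.40583456e-02 -9.43929124e+01] [-1.73130965 -0.46598714 10.73595672] [ 0.08237822  0.27404137 -0.05262332]
```

Call:
apply_moves --commands '[[1,[0,-0.005,0.02],0],[1,[0,0,0.04],0],[1,[0,0,0.04],0],[1,[0,0,0.04],0],[1,[0,0,0.02],0]]'

```text
clock: 7.83
tool_pos: [0.5219, -0.0395, 0.0748]
orientation: [-90.6, 0.1, -94.4]
ft_force: [0.4, 0.1, 2.4]
grip_width: 0.14
```

```bash
python3 - <<'E'
from h import *
s=read_state();print(s["tool_pos"],s["orientation"],s["ft_force"],s["ft_torque"])
f=grab_frame("wrist");cv2.imwrite("pics/w8.png",f["image"][:,:,::-1])
np.save("w8.npy",[f,s],allow_pickle=True)
E
```

```text
[ 0.5219346  -0.03952074  0.07475496] [-9.06007663e+01  6.62700677e-02 -9.43703811e+01] [0.35301786 0.13334788 2.41870946] [ 0.03294378  0.02465334 -0.05262299]
```

View pics/w8.png

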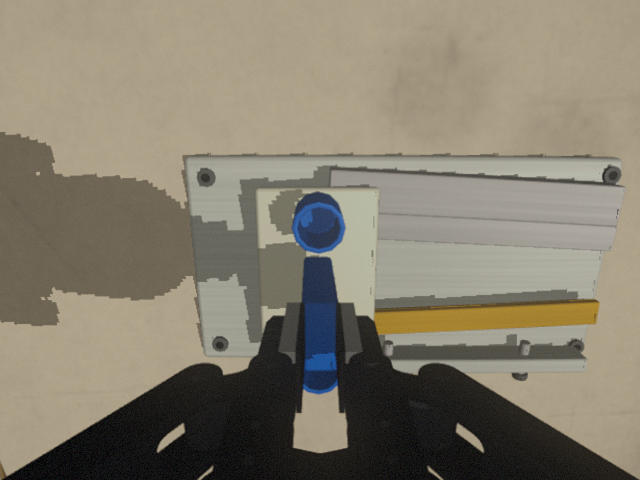

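Call:
apply_moves --commands '[[1,[0,0.002,0.035],0],[1,[0,0.002,0.035],0],[1,[0,0.002,0.035],0],[1,[0,0.002,0.035],0],[1,[0,0,0.02],0]]'

```text
clock: 8.3
tool_pos: [0.55, -0.0419, 0.0747]
orientation: [-90.4, 0.0, -94.4]
ft_force: [-0.2, 0.1, 2.4]
grip_width: 0.135
```

Call:
apply_moves --commands '[[0.55,[0,-0.005,0],0],[0.55,[0,0,0],0],[0.55,[0,0,0.01],0],[0.55,[0,0,0.02],0],[0.55,[0,0,0.02],0]]' --squeeze 20

```text
clock: 8.72
tool_pos: [0.5567, -0.0422, 0.0736]
orientation: [-90.7, 0.1, -94.4]
ft_force: [-0.2, 0.1, 0.2]
grip_width: 0.224
```

```bash
python3 - <<'E'
from h import *
s=read_state();print(s["tool_pos"],s["orientation"],s["ft_force"],s["ft_torque"],s["grip_width"])
f=grab_frame("wrist");cv2.imwrite("pics/w9.png",f["image"][:,:,::-1])
np.save("w9.npy",[f,s],allow_pickle=True)
E
```

```text
[ 0.55669117 -0.04221649  0.07361094] [-9.06635472e+01  6.65690802e-02 -9.43634040e+01] [-0.1848601   0.07512017  0.20272934] [-0.03152977  0.09382946  0.00954561] 0.22353228140118905
```

View pics/w9.png

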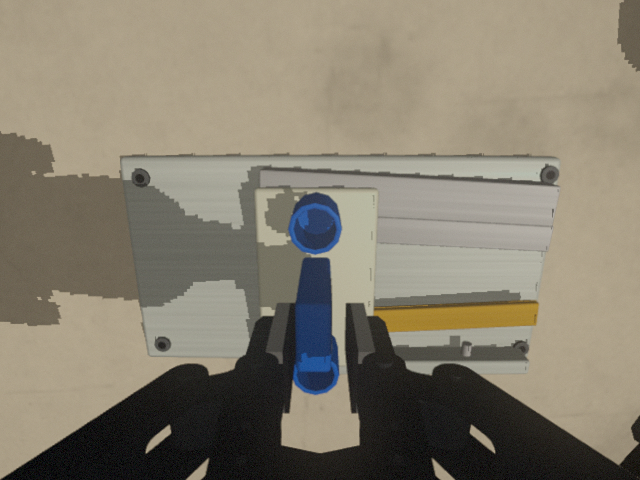

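Call:
apply_moves --commands '[[0.55,[0,0,0.02],0],[0.55,[0,0,0.02],0],[0.55,[0,0,0.02],0],[0.55,[0,0,0.018],0],[0.55,[0,0,0.015],0]]'

```text
clock: 9.18
tool_pos: [0.5721, -0.0434, 0.0733]
orientation: [-90.7, 0.1, -94.4]
ft_force: [-0.6, -0.3, 0.2]
grip_width: 0.219
```

Call:
apply_moves --commands '[[0.55,[0,0,0.015],0],[0.55,[0,0,0.015],0],[0.55,[0,0,0.015],0],[0.55,[0,0,0.015],0],[0.55,[0,0,0.015],0]]'

```text
clock: 9.6
tool_pos: [0.5847, -0.0444, 0.0732]
orientation: [-90.7, 0.1, -94.4]
ft_force: [-0.8, -0.8, 0.1]
grip_width: 0.226
```

Call:
apply_moves --commands '[[0.55,[0,0,0.015],0],[0.55,[0,0,0.015],0],[0.55,[0,0,0.015],0],[0.55,[0,0,0.015],0],[0.55,[0,0,0.015],0]]'

```text
clock: 10.02
tool_pos: [0.5971, -0.0453, 0.073]
orientation: [-90.7, 0.1, -94.4]
ft_force: [-0.8, 0.9, 0.6]
grip_width: 0.224
```

Call:
apply_moves --commands '[[0.55,[0,0,0.015],0],[0.55,[0,0,0.015],0],[0.55,[0,0,0.015],0],[0.55,[0,0,0.015],0],[0.55,[0,0,0.015],0]]'

```text
clock: 10.43
tool_pos: [0.6094, -0.0461, 0.0728]
orientation: [-90.7, 0.1, -94.4]
ft_force: [-0.6, -0.1, 0.3]
grip_width: 0.224
```

```bash
python3 - <<'E'
from h import *
s=read_state();print(s["tool_pos"],s["orientation"],s["ft_force"],s["ft_torque"],s["grip_width"])
f=grab_frame("wrist");cv2.imwrite("pics/w10.png",f["image"][:,:,::-1])
E
```

```text
[ 0.60944786 -0.04606832  0.07276288] [-9.06867662e+01  8.99774242e-02 -9.43703807e+01] [-0.56784553 -0.07863981  0.31301005] [0.02980551 0.0547301  0.03000471] 0.2237022466370555
```

View pics/w10.png

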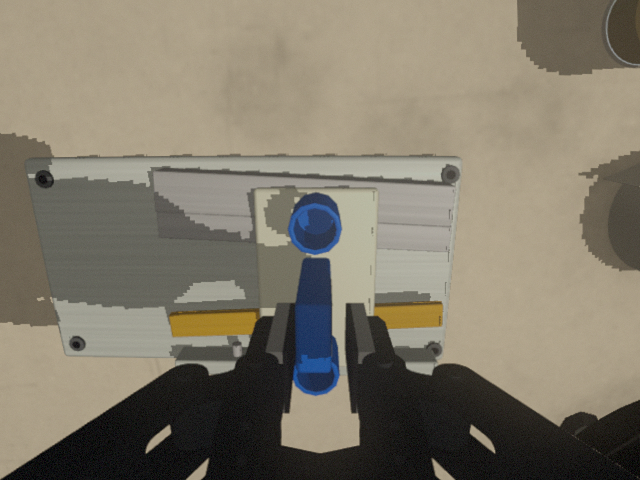

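Call:
apply_moves --commands '[[0.55,[0,0,0.012],0],[0.55,[0,0,0.012],0],[0.55,[0,0,0.012],0],[0.55,[0,0,0.012],0],[0.55,[0,0,0.012],0]]'

```text
clock: 10.9
tool_pos: [0.6138, -0.0464, 0.0726]
orientation: [-91.5, 0.1, -94.3]
ft_force: [-5.7, 0.6, 4.9]
grip_width: 0.226
```

Call:
apply_moves --commands '[[0.55,[0,0,0.012],0],[0.55,[0,0,0.012],0],[0.55,[0,0,0.012],0],[0.55,[0,0,0.012],0],[0.55,[0,0,0.012],0]]'

```text
clock: 11.32
tool_pos: [0.6135, -0.0464, 0.0723]
orientation: [-92.9, 0.1, -94.3]
ft_force: [-5.2, 1.0, 5.2]
grip_width: 0.226
```

Call:
apply_moves --commands '[[0.55,[0,-0.004,0.012],0],[0.55,[0,-0.004,0.016],0],[0.55,[0,-0.004,0.02],0],[0.55,[0,-0.004,0.024],0],[0.55,[0,-0.004,0.028],0]]'

```text
clock: 11.73
tool_pos: [0.6135, -0.0463, 0.072]
orientation: [-95.0, 0.1, -94.2]
ft_force: [-12.3, 0.2, 9.3]
grip_width: 0.222
```

```bash
python3 -c "
from h import *
s=read_state();print(s['tool_pos'],s['orientation'],s['ft_force'],s['ft_torque'],s['joint_pos'])"
```

```text
[ 0.61348276 -0.04630137  0.07198353] [-9.50432022e+01  7.82918866e-02 -9.42054846e+01] [-12.27621921   0.18333887   9.28228179] [ 0.06062755  2.1854672  -0.00761443] [-12.04430737  28.56541277  84.95934108  -0.64297787  71.48325052
  -7.61140807]
```

Call:
apply_moves --commands '[[0.55,[0,-0.006,0.028],0],[0.55,[0,-0.006,0.033],0],[0.55,[0,-0.006,0.038],0],[0.55,[0,-0.006,0.041],0],[0.55,[0,-0.006,0.041],0]]'

```text
clock: 12.15
tool_pos: [0.6129, -0.0463, 0.0714]
orientation: [-99.1, 0.1, -94.1]
ft_force: [-15.9, 0.3, 10.8]
grip_width: 0.222
```

```bash
python3 - <<'E'
from h import *
s=read_state();print(s["tool_pos"],s["orientation"],s["ft_force"],s["ft_torque"],s["grip_width"])
f=grab_frame("wrist");cv2.imwrite("pics/w11.png",f["image"][:,:,::-1])
f=grab_frame("scene");cv2.imwrite("pics/s11.png",cv2.resize(f["image"][170:350,240:440,::-1],None,fx=3.3,fy=3.3,interpolation=cv2.INTER_CUBIC))
E
```

```text
[ 0.61293497 -0.04625513  0.07143141] [-9.91375709e+01  7.85022040e-02 -9.41115982e+01] [-15.93710714   0.2658641   10.7805786 ] [0.048483   2.98036613 0.00376191] 0.22239881737126396
```

View pics/w11.png

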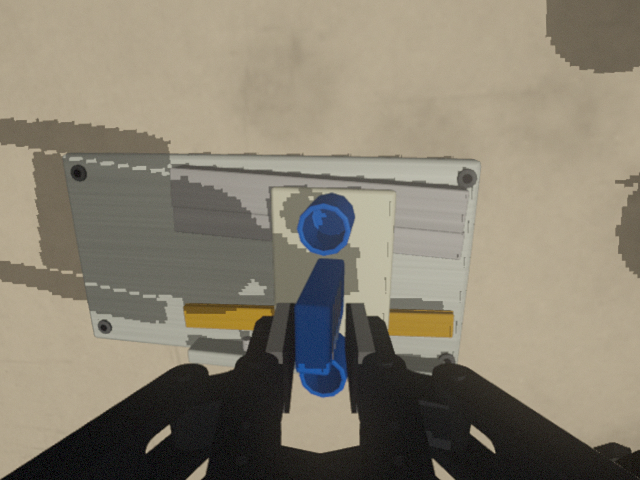

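View pics/s11.png

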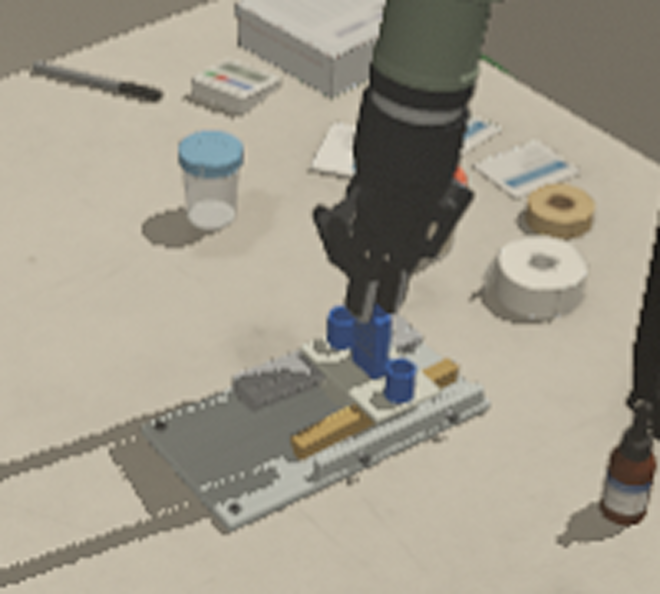

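Call:
apply_moves --commands '[[0.55,[0,-0.008,0.03],0],[0.55,[0,-0.01,0.03],0],[0.55,[0,-0.012,0.04],0],[0.55,[0,-0.012,0.046],0],[0.55,[0,-0.012,0.047],0]]'

```text
clock: 12.67
tool_pos: [0.612, -0.0462, 0.0709]
orientation: [-103.6, 0.1, -94.1]
ft_force: [-17.8, -0.1, 10.4]
grip_width: 0.224
```

Call:
apply_moves --commands '[[0.4,[0,-0.002,-0.01],0],[0.2,[0,-0.01,-0.008],0],[0.1,[0,-0.01,-0.005],0],[0.1,[0,-0.01,-0.003],0],[0.1,[0,-0.01,-0.003],0]]'

```text
clock: 13.08
tool_pos: [0.6104, -0.0462, 0.0771]
orientation: [-103.5, 0.1, -94.1]
ft_force: [-0.4, -0.7, 0.2]
grip_width: 0.452
```

```bash
python3 - <<'E'
from h import *
s=read_state();print(s["tool_pos"],s["orientation"],s["ft_force"],s["ft_torque"],s["grip_width"])
f=grab_frame("wrist");cv2.imwrite("pics/w12.png",f["image"][:,:,::-1])
f=grab_frame("scene");cv2.imwrite("pics/s12.png",cv2.resize(f["image"][220:340,270:400,::-1],None,fx=5,fy=5,interpolation=cv2.INTER_CUBIC))
E
```

```text
[ 0.61039864 -0.04615292  0.07712415] [-1.03496506e+02  9.48791719e-02 -9.40694377e+01] [-0.38432039 -0.71691836  0.19498229] [-0.00160071 -0.06199402 -0.00903907] 0.4523728453083233
```

View pics/w12.png

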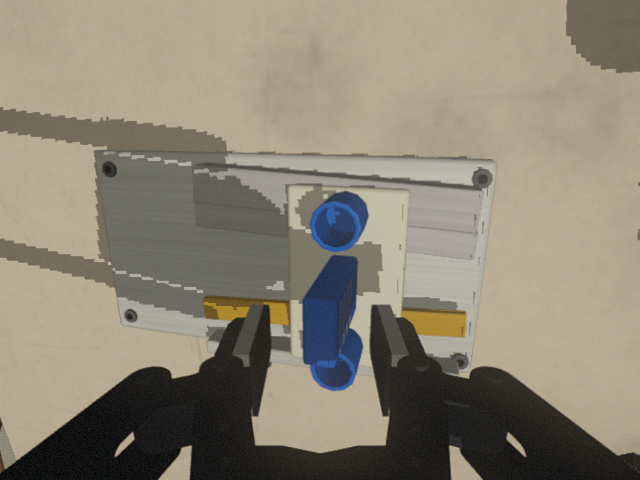

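View pics/s12.png

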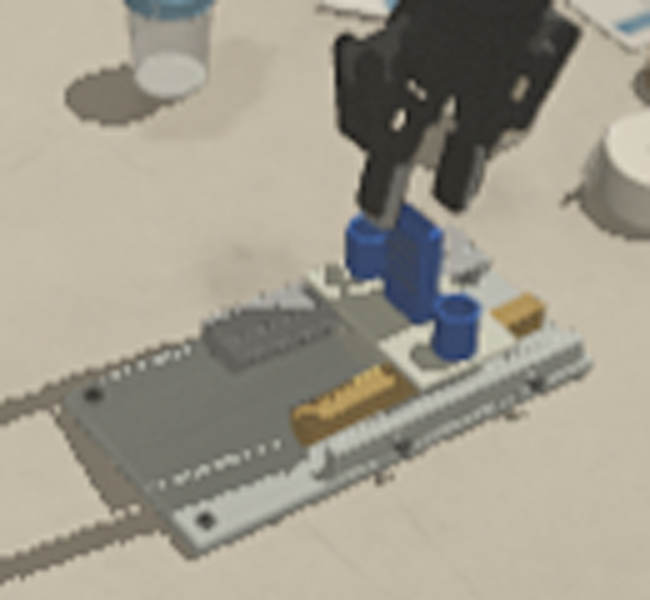

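Call:
apply_moves --commands '[[0.45,[0,0.01,0],0],[0.45,[0,0.01,0.002],0],[0.45,[0,0.01,0.002],0],[0.45,[0,0,0],0],[0.45,[0,0,0],0]]'

```text
clock: 13.6
tool_pos: [0.611, -0.0462, 0.073]
orientation: [-103.3, 0.1, -94.1]
ft_force: [-0.2, -0.6, -0.5]
grip_width: 0.277
```

Call:
apply_moves --commands '[[0.45,[0,-0.003,0.01],0],[0.45,[0,-0.003,0.01],0],[0.45,[0,-0.003,0.01],0],[0.45,[0,-0.004,0.012],0],[0.45,[0,-0.006,0.015],0]]'

```text
clock: 14.02
tool_pos: [0.6139, -0.0463, 0.0726]
orientation: [-104.3, 0.1, -94.1]
ft_force: [-7.5, -0.1, 1.8]
grip_width: 0.277
```

Call:
apply_moves --commands '[[0.45,[0,-0.009,0.022],0],[0.45,[0,-0.012,0.03],0],[0.45,[0,-0.016,0.038],0],[0.45,[0,-0.019,0.044],0],[0.45,[0,-0.02,0.046],0]]'

```text
clock: 14.43
tool_pos: [0.6135, -0.0462, 0.072]
orientation: [-108.8, 0.1, -94.0]
ft_force: [-17.0, 1.1, 4.4]
grip_width: 0.273
```

Call:
apply_moves --commands '[[0.45,[0,-0.022,0.048],0],[0.45,[0,-0.023,0.05],0],[0.3,[0,-0.006,0.0],0],[0.1,[0,-0.01,-0.01],0],[0.1,[0,-0.01,-0.006],0]]'

```text
clock: 14.85
tool_pos: [0.6103, -0.0459, 0.0737]
orientation: [-111.7, 0.2, -94.1]
ft_force: [-0.1, -0.5, 0.6]
grip_width: 0.449
```

```bash
python3 - <<'E'
from h import *
s=read_state();print(s["tool_pos"],s["orientation"],s["ft_force"],s["grip_width"])
f=grab_frame("wrist");cv2.imwrite("pics/w13.png",f["image"][:,:,::-1])
E
```

```text
[ 0.61031774 -0.04592424  0.07371869] [-111.676333      0.16204681  -94.06810698] [-0.08557629 -0.5032048   0.61506649] 0.4490690792945549
```

View pics/w13.png

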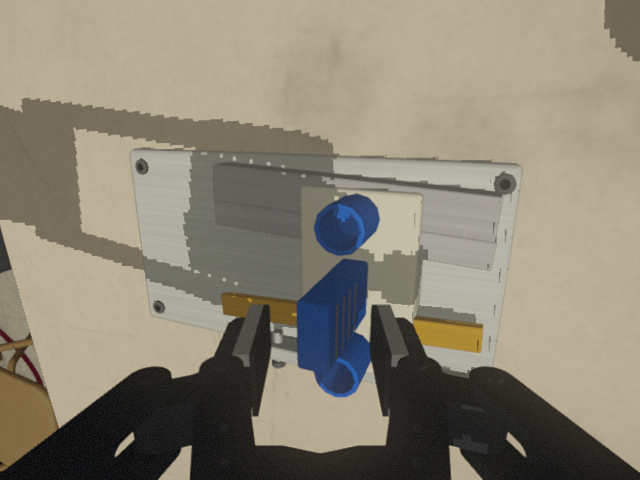

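Call:
apply_moves --commands '[[0.1,[0,-0.03,0],0],[0.1,[0,-0.06,0],0],[0.1,[0,-0.08,0],0],[0.1,[0,-0.1,0],0],[0.1,[0,-0.1,0],0]]'

```text
clock: 15.32
tool_pos: [0.6328, -0.0474, 0.1292]
orientation: [-111.5, 0.2, -94.1]
ft_force: [-0.2, -0.6, -0.7]
grip_width: 0.451
```

Call:
apply_moves --commands '[[0.1,[0,-0.12,-0.05],0],[0.1,[0,-0.12,-0.05],0],[0.1,[0,-0.12,-0.05],0],[0.1,[0,-0.06,-0.02],0],[0.1,[0,0,0],0]]'

```text
clock: 15.73
tool_pos: [0.6394, -0.0485, 0.2117]
orientation: [-110.4, 0.1, -94.0]
ft_force: [0.4, -0.5, 1.0]
grip_width: 0.445
```

```bash
python3 - <<'E'
from h import *
s=read_state();print(s["clock"],s["tool_pos"],s["orientation"],s["ft_force"],s["grip_width"])
for n in("wrist","scene","top"):
    f=grab_frame(n);np.save(n+"F.npy",f,allow_pickle=True)
    im=f["image"][:,:,::-1]
    if n=="scene": im=cv2.resize(im[180:340,200:460],None,fx=3,fy=3,interpolation=cv2.INTER_CUBIC)
    if n=="top": im=cv2.resize(im[120:320,220:460],None,fx=3,fy=3,interpolation=cv2.INTER_CUBIC)
    cv2.imwrite(f"pics/{n}F.png",im)
E
```

```text
15.7333 [ 0.63941045 -0.04847678  0.21174714] [-1.10355996e+02  6.46852923e-02 -9.40314869e+01] [ 0.37003309 -0.50475799  0.98328611] 0.4449503192269094
```

View pics/wristF.png

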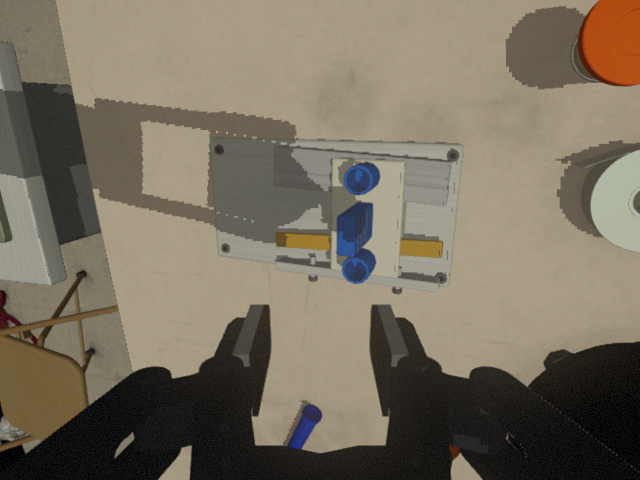

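View pics/sceneF.png

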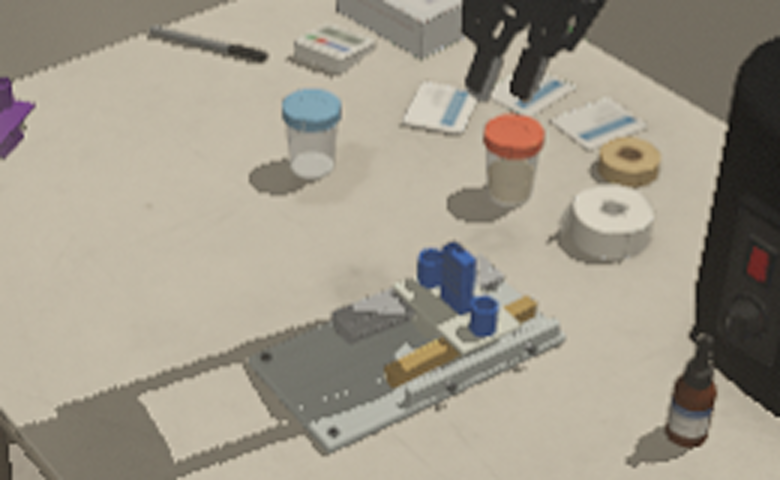

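View pics/topF.png

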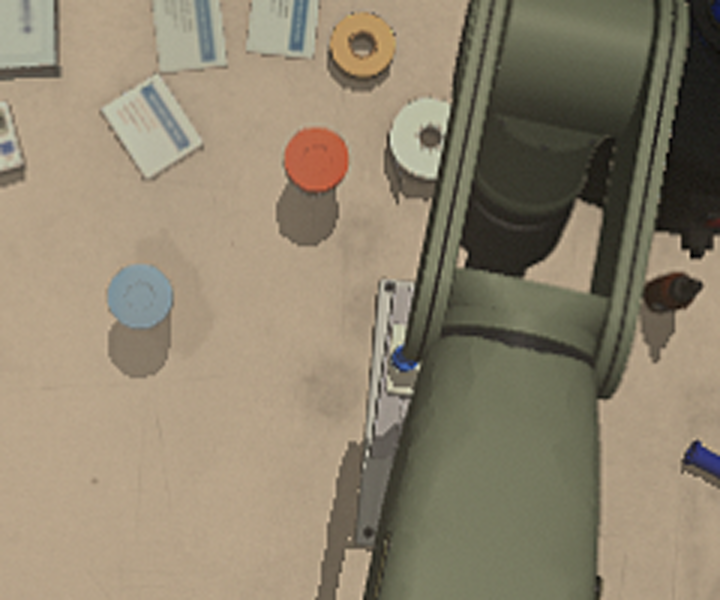

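```bash
python3 - <<'E'
from h import *
f=np.load("wristF.npy",allow_pickle=True).item()
P=onz(f,[(332,157),(405,162),(402,277),(331,272)],.033); m=np.array([.5256,-.043])
a=np.radians(-4.5);u=np.array([np.cos(a),np.sin(a)]);v=np.array([-u[1],u[0]])
c=P.mean(0)[:2]-m; print("holder in bracket mm",1e3*c@u,1e3*c@v)
d=P[1]-P[2];print("yaw",np.degrees(np.arctan2(d[1],d[0]))-90)
print(sign_off())
E
```

```text
holder in bracket mm 88.84472199879636 0.7869208841403319
yaw -2.046488106114424
the job is handed in; nothing more can be done
None
```

I picked up the white holder by its blue fin and set it flat on the landing. I slid it gripped about 20 mm past the mouth, then loosened the grip and pushed on the back of the fin until it went tight.

**Push:** first contact came about 85 mm in, within the 35–105 mm expected. I then made two slow pushes. The first read 17.8 N along the way with about 10 N downward. The second read 17.0 N with about 4 N downward, then two slightly harder rows that I did not read, probably about 18 N. Sideways force stayed near zero, which suggests both jaws were bearing.

**After letting go:** the fingers opened and withdrew with no force on them. Pictures show the holder level in the way, with the cups and dropper bottle where they stood. The job was handed in at about 16 s.

**What was less clean:**
- The tool tilted up to about 22° while pushing, because the wrist gave way under load and the interface offers no way to correct it.
- The final wrist picture gives the holder at about x = 89 mm and y = +1 mm in the bracket. It shows the holder about 2.5° off the bracket's heading, but that angle comes from pixel corners picked by eye in a tilted view.
- I could not measure the force left on the jaw after release.

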